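Put three power tubes back on their own stands by way of a free one

ROBOT

A 7-joint arm with a two-finger parallel gripper is mounted at the origin on the work surface. World frame = base frame: x ahead of the robot, y to its left, z up, the work surface at z = 0. Lengths are in m, angles in rad, forces in N, time in s.
With the tool pointing down it reaches from about 0.425 to 0.875 m from the base axis. Payload 4.7 kg.
Tool frame: the origin (TCP) lies midway between the tips of the shut fingers; the grasp point (between the pads) lies 19 mm behind it (env.hold_point_z is the distance from the TCP to the grasp point, in m); x points along the fingers, z is the direction in which the jaws open and shut, and the axes are right-handed (so a half turn about x gives the same grasp; the last joint's range is limited). The gripper opens to 87 mm and grips with 3 to 60 N. Pads are 19 mm wide; open, the fingers measure 117 mm over their backs; the gripper's body (75 mm by 190 mm) begins 51 mm behind the grasp point.
Start: joints at [-1.215, 0.321, -0.07, 1.45, 0.023, 1.371, -0.057], TCP at [0.218, 0.612, 0.223] pointing down, gripper open.
Joint ranges: [-2.86, 2.86], [-0.3, 2.09], [-1.38, 1.24], [0.06, 2.45], [-1.56, 4.7], [0.09, 2.05], [-2.69, 2.69]. Speed limits (rad/s): [2.57, 2.57, 3.14, 3.14, 3.14, 3.14, 3.14].

INTERFACE

Orientations are given as a unit quaternion [x, y, z, w].
In Python, from plant import env gives the robot as it stands. Calls block until the motion is done:
- env.move_to(position, orientation): joint-space move of the TCP to a pose.
- env.movel(position, velocity=0.15, frame=None, force_limit=None): straight line of the TCP; frame=None keeps the orientation; velocity is the mean speed in m/s. With force_limit (N) it stops when the force on the tool has changed by that much, and returns True; else False.
- env.set_joints(angles): joint-space move.
- env.open_gripper() and env.clamp(newtons=None): open the fingers fully, or close them until they stop; newtons is the grip in N (None keeps the last).
- env.dwell(seconds).
- env.ik(position, orientation): joint angles nearest the present ones, or None.
- env.observe(): the state.
- env.camera(name): name is "scene" or "top" or "wrist"; returns a dict with "color" (480x640x3 uint8, red, green, blue), "fov_y" (degrees; the focal length in pixels is half the picture's height over the tangent of half this angle, whatever the lens; pixels are square), "cx", "cy" (the principal point, pixels), "eye" and "rotation" of the camera in the world; the wrist camera has in their place "tool_from_camera" (4x4, takes a point from camera to tool coordinates, whose origin is the TCP and whose axes are the tool frame's). Camera axes: x right, y down, z forward; pixel columns grow to the right and rows downward; lengths in m; the calibration is good to about 2 mm. A picture is of the moment at which its call begins: read the wrist's pose just before it. There is no depth.
A pose or a line that the arm cannot do raises env.PlanningError and nothing moves.
- env.close_job(): hands the job in, once; it reports no verdict.
The state is a dict: "time": time; "joints": joint angles; "joint_vel": joint speeds; "joint_efforts": joint torques, N m; "eef_pos": TCP position; "eef_rot": TCP orientation; "wrist_force": force on the tool from outside, world axes, zero at the start; "moment": the same for the moment, N m; "grip_width": finger opening in m.
Only numpy, scipy, OpenCV 4.12 (cv2) and the standard library are available. Lean on these libraries where they do the work, as an engineer would, in place of code of your own. Each camera call takes 0.05 s, during which the arm holds its last target. There are 200 camera calls.

TASK

After a test the three power tubes were put back one place off: stand each tube upright in the middle of the stand of its own colour, first parking one of them upright in the middle of the white ceramic stand to make room and letting go of it there. Handle them gently: no tube may be dropped, tipped over or set down on the bare counter. Leave the copper clip and the chrome pointer where they are, and let go of everything at the end.

Things in the scene. Friction and masses are not known exactly. Their poses are not given: they have to be found in the camera images.
- tube_red_center (a point): the red power tube, loose: an upright glass tube with a tan base, 80 mm tall, about 70 g; base 35 mm across and 24 mm high with a red painted band, glass above it 32 mm across up to 68 mm, then a rounded crown with a red cap 21 mm across. The point is on its axis, half-way up (40 mm above its underside); z points to its crown. At the start it stands on the blue stand, up to about 8 mm off its middle.
- tube_blue_center (a point): the blue power tube, loose: an upright glass tube with a tan base, 80 mm tall, about 70 g; base 35 mm across and 24 mm high with a blue painted band, glass above it 32 mm across up to 68 mm, then a rounded crown with a blue cap 21 mm across. The point is on its axis, half-way up (40 mm above its underside); z points to its crown. At the start it stands on the yellow stand, up to about 8 mm off its middle.
- tube_yellow_center (a point): the yellow power tube, loose: an upright glass tube with a tan base, 80 mm tall, about 70 g; base 35 mm across and 24 mm high with a yellow painted band, glass above it 32 mm across up to 68 mm, then a rounded crown with a yellow cap 21 mm across. The point is on its axis, half-way up (40 mm above its underside); z points to its crown. At the start it stands on the red stand, up to about 8 mm off its middle.
- stand_red: the red stand, fixed to the counter (the place of the red tube): a flat round disc 76 mm across and 14 mm high with a small black pin pattern in the middle of its flat top (no recess, the tubes simply stand on it). Origin: centre of its underside, on the counter; z up.
- stand_blue: the blue stand, fixed to the counter (the place of the blue tube): a flat round disc 76 mm across and 14 mm high with a small black pin pattern in the middle of its flat top (no recess, the tubes simply stand on it). Origin: centre of its underside, on the counter; z up.
- stand_yellow: the yellow stand, fixed to the counter (the place of the yellow tube): a flat round disc 76 mm across and 14 mm high with a small black pin pattern in the middle of its flat top (no recess, the tubes simply stand on it). Origin: centre of its underside, on the counter; z up.
- stand_white: the white stand, fixed to the counter (ceramic, empty at the start: the free spot): a flat round disc 76 mm across and 14 mm high with a small black pin pattern in the middle of its flat top (no recess, the tubes simply stand on it). Origin: centre of its underside, on the counter; z up.
- heat_clip: bystander, loose: squat copper heat clip, 40 by 34 mm and 22 mm high; origin under its centre. Its place among the stands varies. Leave it alone.
- dial_pointer: bystander, loose: chrome dial pointer lying flat, hub 24 mm across and 7 mm high with a needle along its x to 58 mm; origin under the hub. Leave it alone.
- vise: bystander, fixed: small cast iron vise holding a bent piece of bare steel chassis, 135 mm overall along its x, 150 mm along its y, 134 mm high; origin under its centre.

How it is judged:
By the outcome, as a careful person would: the job done as asked, in the order asked, and still so for the second after the job is handed in, with the robot touching nothing.
It also fails if it takes over 120 s, if anything falls off the work surface, if the arm or the gripper's body presses on something with over 40 N, if the wrist force passes 120 N, or if a joint passes its speed limit or range.

## Working session

There is one attempt and no reset: what is moved stays moved. The work goes in short steps, each a Python script; the robot and the scene stay as the last script left them, time stands still between calls to the robot, and variables do not carry over. Pictures are saved under pics/ and viewed, about 12 in all and at most 16, crops included, and the job is handed in when it is done.

```bash
ls; mkdir -p pics
python3 - <<'E'
from plant import env
import cv2
for n in("top","scene"):
    c=env.camera(n); cv2.imwrite(f"pics/{n}0.png",c["color"][:,:,::-1]); print(n,c["fov_y"],c["cx"],c["cy"],c["eye"],c["rotation"])
c=env.camera("wrist");print(c["tool_from_camera"],c["fov_y"]); print(env.observe(),env.hold_point_z)
E
```

```text
pics
top 52.5370908712225 318.63554358809455 247.93068516390454 [0.44832521 0.0743817  0.97395445] [-0.70371753  0.70821071 -0.03811574  0.04202884]
scene 57.7316364867206 319.96787375834776 240.98252294344778 [ 0.95522122 -0.58293211  0.54182007] [ 0.84112662  0.2377348  -0.12359513 -0.4698004 ]
[[-3.21569600e-04 -2.93885047e-01  9.55840717e-01 -1.61173607e-01]
 [ 6.05904215e-04 -9.55840648e-01 -2.93884822e-01  8.21608145e-02]
 [ 9.99999765e-01  4.84643494e-04  4.85435484e-04  9.00020585e-04]
 [ 0.00000000e+00  0.00000000e+00  0.00000000e+00  1.00000000e+00]] 66.1244302657999
{'time': 0.15, 'joints': array([-1.21489021,  0.32166181, -0.07005645,  1.45138412,  0.02259921,
        1.37075826, -0.05688206]), 'joint_vel': array([-0.00039002, -0.00185205, -0.00095186, -0.00419067, -0.00207823,
       -0.00075252,  0.00062284]), 'joint_efforts': array([-3.75154777e-04, -4.91792321e+01, -4.04766714e-01, -3.12879395e+01,
       -6.39352296e-02,  4.04247979e-02,  1.09696439e-04]), 'eef_pos': array([0.21779863, 0.61200141, 0.22171197]), 'eef_rot': array([-0.40800032,  0.57814107,  0.40736744,  0.5773564 ]), 'wrist_force': array([-0.49639939,  0.26472947,  0.05094148]), 'moment': array([ 0.00227759, -0.00321023, -0.0367555 ]), 'grip_width': 0.0870260251522412} 0.0187
```

View pics/top0.png

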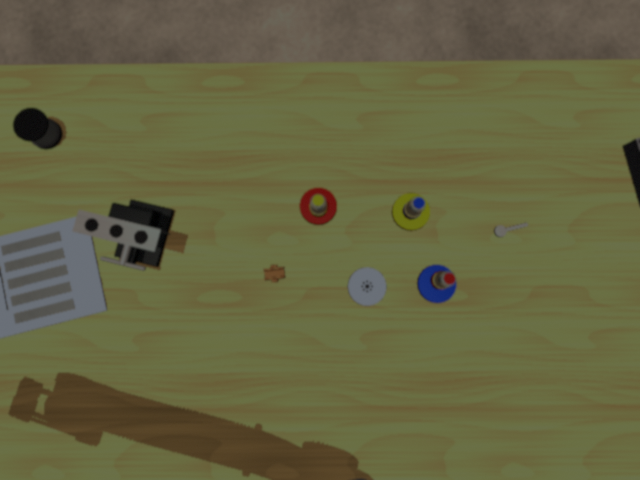

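View pics/scene0.png

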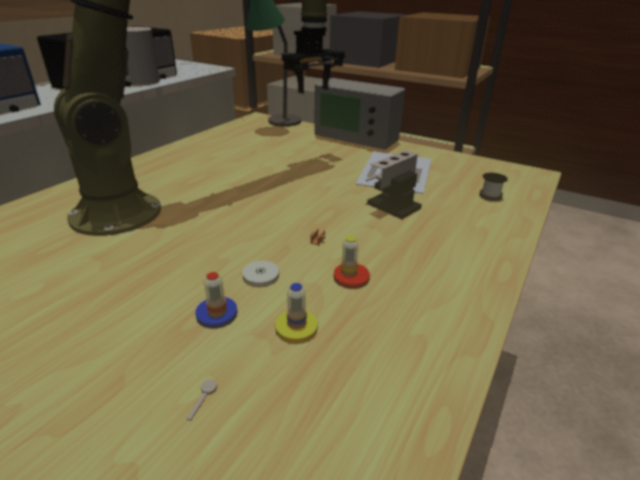

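The top view shows the vise near (135,235) and the clip at (274,273). The red stand is at (318,206), yellow at (411,212), white at (367,287) and blue at (437,284), with the pointer at (500,231). The tube caps are yellow at (318,200), blue at (418,203) and red at (449,279). The scene view shows the same layout: yellow tube on red, blue on yellow, red on blue, white empty.

```bash
cat > h.py <<'E'
import numpy as np, cv2
from scipy.spatial.transform import Rotation as R
def pose(c, obs=None):
    """camera eye and rotation matrix in world"""
    if "eye" in c: return np.array(c["eye"]), (R.from_quat(c["rotation"]).as_matrix() if np.size(c["rotation"])==4 else np.array(c["rotation"]))
    T=np.array(c["tool_from_camera"]); Rt=R.from_quat(obs["eef_rot"]).as_matrix()
    return obs["eef_pos"]+Rt@T[:3,3], Rt@T[:3,:3]
def foc(c): return 240/np.tan(np.radians(c["fov_y"]/2))
def to_plane(c,uv,z,obs=None):
    e,M=pose(c,obs); d=M@np.array([(uv[0]-c["cx"])/foc(c),(uv[1]-c["cy"])/foc(c),1]); return e+d*(z-e[2])/d[2]
def proj(c,p,obs=None):
    e,M=pose(c,obs); q=M.T@(np.array(p)-e); return q[:2]/q[2]*foc(c)+[c["cx"],c["cy"]]
E
python3 - <<'E'
from plant import env
from h import *
c=env.camera("top"); im=c["color"]
for n,u in dict(red=(318,206),yellow=(411,212),white=(367,287),blue=(437,284)).items(): print("stand",n,to_plane(c,u,.014).round(4))
for n,u in dict(yellow=(318,200),blue=(418.5,203),red=(449.5,279)).items(): print("cap",n,to_plane(c,u,.094).round(4))
for n,u in dict(clip=(274,273)).items(): print(n,to_plane(c,u,.02).round(4))
for n,u in dict(hub=(499,231),tip=(526,225),vise=(140,235)).items(): print(n,to_plane(c,u,.005).round(4))
cr=im[170:320,250:540]; cv2.imwrite("pics/top1.png",cv2.resize(np.clip(cr[:,:,::-1].astype(float)*1.6,0,255).astype(np.uint8),None,fx=2.75,fy=2.75,interpolation=cv2.INTER_CUBIC))
E
```

```text
stand red [0.6424 0.0801 0.014 ]
stand yellow [ 0.6288 -0.1059  0.014 ]
stand white [ 0.4797 -0.0153  0.014 ]
stand blue [ 0.4847 -0.1531  0.014 ]
cap yellow [0.6374 0.0796 0.094 ]
cap blue [ 0.6305 -0.1051  0.094 ]
cap red [ 0.4905 -0.157   0.094 ]
clip [0.508  0.1673 0.02  ]
hub [ 0.5905 -0.2832  0.005 ]
tip [ 0.6023 -0.3379  0.005 ]
vise [0.5873 0.4394 0.005 ]
```

View pics/top1.png

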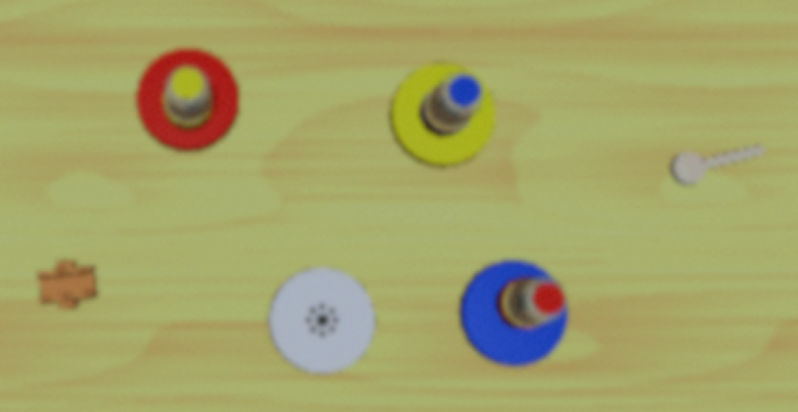

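The enlarged crop confirms it: each tube stands upright on the wrong stand, and the white stand's pin pattern is central. Next I'll pick a gripper yaw and take close wrist views.

```bash
cat >> h.py <<'E'
def down(yaw):
    """tool x down, tool z (jaws) at heading yaw in the world"""
    x=np.array([0,0,-1.]); z=np.array([np.cos(yaw),np.sin(yaw),0]); return R.from_matrix(np.c_[x,np.cross(z,x),z]).as_quat()
E
python3 - <<'E'
from plant import env
from h import *
print("start jaw axis",R.from_quat(env.observe()["eef_rot"]).as_matrix().round(2).tolist())
P=dict(red=(.642,.08),yellow=(.63,-.106),white=(.48,-.015),blue=(.487,-.154))
for yd in range(-180,180,30):
    o=[]
    for n,p in P.items():
        for z in(.04,.16,.25):
            q=env.ik([*p,z],down(np.radians(yd))); o.append('x' if q is None else f"{q[6]:.1f}")
    print(yd,o)
E
```

```text
start jaw axis [[-0.0, -0.94, 0.34], [-0.0, 0.34, 0.94], [-1.0, -0.0, -0.0]]
-180 ['2.5', '2.6', '2.6', '-2.5', '-2.7', '-2.7', 'x', 'x', 'x', '-2.6', 'x', 'x']
-150 ['-2.3', '-2.4', '-2.5', '-2.0', '-2.1', '-2.2', '-2.4', '-2.6', '-2.6', '-2.0', '-2.3', '-2.4']
-120 ['-1.8', '-1.9', '-2.0', '-1.5', '-1.6', '-1.7', '-1.9', '-2.1', '-2.1', '-1.5', '-1.8', '-1.8']
-90 ['-1.5', '-1.6', '-1.6', '-1.1', '-1.2', '-1.3', '-1.5', '-1.6', '-1.6', '-1.1', '-1.3', '-1.3']
-60 ['-1.0', '-1.1', '-1.1', '-0.6', '-0.7', '-0.7', '-1.0', '-1.1', '-1.1', '-0.6', '-0.7', '-0.8']
-30 ['-0.5', '-0.5', '-0.6', '-0.1', '-0.2', '-0.2', '-0.4', '-0.6', '-0.5', '-0.0', '-0.2', '-0.3']
0 ['0.0', '-0.0', '-0.0', '0.5', '0.4', '0.3', '0.1', '-0.0', '-0.0', '0.5', '0.3', '0.3']
30 ['0.5', '0.5', '0.5', '1.0', '0.9', '0.8', '0.6', '0.5', '0.5', '1.0', '0.8', '0.8']
60 ['1.0', '1.0', '1.0', '1.5', '1.4', '1.4', '1.1', '1.0', '1.0', '1.5', '1.4', '1.3']
90 ['1.5', '1.5', '1.5', '2.0', '1.9', '1.9', '1.6', '1.5', '1.6', '2.0', '1.9', '1.8']
120 ['2.1', '2.0', '2.0', '2.4', '2.4', '2.4', '2.2', '2.1', '2.0', '2.6', '2.4', '2.4']
150 ['2.5', '2.5', '2.5', '2.2', '2.4', '2.4', '2.7', '2.6', '2.5', '2.5', '2.7', 'x']
```

Run:
```python
from plant import env
from h import *
import pickle
q=down(0); D={}
o=env.observe()["eef_pos"]; env.movel([o[0],o[1],.28])
for n,p in dict(red=(.64,.08),yellow=(.63,-.106),blue=(.487,-.155),white=(.48,-.015)).items():
    env.move_to([*p,.25],q); env.dwell(.4)
    ob=env.observe(); c=env.camera("wrist"); D[n]=(ob,c); print(n,ob["eef_pos"].round(4),ob["time"])
pickle.dump(D,open("w0.pkl","wb"))
ims=[D[n][1]["color"] for n in D]
m=np.vstack([np.hstack(ims[:2]),np.hstack(ims[2:])])
cv2.imwrite("pics/w0.png",cv2.resize(m[:,:,::-1],(800,600),interpolation=cv2.INTER_AREA))
```

```text
red [0.64   0.0801 0.25  ] 3.55
yellow [ 0.6302 -0.1051  0.2499] 4.775
blue [ 0.4874 -0.1548  0.2497] 5.875
white [ 0.48   -0.0157  0.25  ] 6.9417
```

View pics/w0.png

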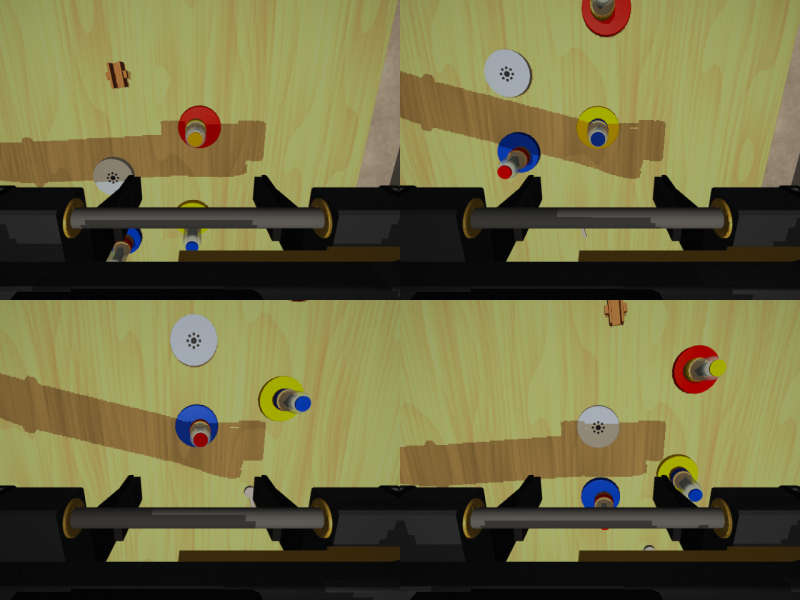

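The four wrist views show each hovered stand whole, near columns 310–330 and rows 200 (full size), with the tube standing on it. I'll fit the known circles there and check with overlays.

```bash
cat >> h.py <<'E'
from scipy.optimize import least_squares
HUE=dict(red=[(0,6),(174,180)],yellow=[(25,33)],blue=[(112,128)])
def mask(im,n):
    h=cv2.cvtColor(im,cv2.COLOR_RGB2HSV)
    if n=="white": return ((h[...,1]<45)&(h[...,2]>95)).astype(np.uint8)
    m=np.zeros(im.shape[:2],bool)
    for a,b in HUE[n]: m|=(h[...,0]>=a)&(h[...,0]<=b)
    return (m&(h[...,1]>200)&(h[...,2]>40)).astype(np.uint8)
def blob(m,guess,win):
    """mask pixels of the blobs within win px of guess, largest one, hull points"""
    k=np.zeros_like(m); cv2.circle(k,tuple(int(v) for v in guess),int(win),1,-1)
    m=cv2.morphologyEx(m&k,cv2.MORPH_OPEN,np.ones((3,3),np.uint8)); n,l,s,_=cv2.connectedComponentsWithStats(m)
    i=1+np.argmax(s[1:,4]); cs,_=cv2.findContours((l==i).astype(np.uint8),cv2.RETR_EXTERNAL,cv2.CHAIN_APPROX_NONE)
    return cv2.convexHull(cs[0])[:,0,:], s[i,4]
def fit(c,ob,n,xy,z,r,win):
    h,a=blob(mask(c["color"],n),proj(c,[*xy,z],ob),win)
    w=np.array([to_plane(c,p,z,ob)[:2] for p in h])
    s=least_squares(lambda v:np.hypot(*(w-v).T)-r,w.mean(0),loss="soft_l1",f_scale=.0005)
    return s.x,np.abs(s.fun).mean()*1e3,a
def circ(im,c,ob,xy,z,r,col):
    p=np.array([proj(c,[xy[0]+r*np.cos(t),xy[1]+r*np.sin(t),z],ob) for t in np.linspace(0,6.28,60)])
    cv2.polylines(im,[np.round(p*16).astype(np.int32)],True,col,1,cv2.LINE_AA,4)
E
python3 - <<'E'
from h import *
import pickle
D=pickle.load(open("w0.pkl","rb")); ON=dict(red="yellow",yellow="blue",blue="red")
P=dict(red=(.6424,.0801),yellow=(.6288,-.1059),white=(.4797,-.0153),blue=(.4847,-.1531)); C=dict(red=(.6374,.0796),yellow=(.6305,-.1051),blue=(.4905,-.157)); tiles=[]
for n in P:
    ob,c=D[n]; im=c["color"].copy()
    s=fit(c,ob,n,P[n],.014,.038,55); print("stand",n,s[0].round(4),s[1:])
    circ(im,c,ob,s[0],.014,.038,(0,255,0))
    if n in ON:
        t=fit(c,ob,ON[n],C[n],.094,.0105,22); print("  cap",ON[n],t[0].round(4),t[1:])
        circ(im,c,ob,t[0],.094,.0105,(255,255,255)); circ(im,c,ob,t[0],.014,.0175,(255,0,255))
    u=proj(c,[*P[n],.03],ob).astype(int); k=im[u[1]-60:u[1]+60,u[0]-80:u[0]+80]
    tiles.append(cv2.resize(k,(400,300),interpolation=cv2.INTER_CUBIC))
m=np.vstack([np.hstack(tiles[:2]),np.hstack(tiles[2:])]); cv2.imwrite("pics/fit0.png",m[:,:,::-1])
E
```

```text
stand red [0.6425 0.0812] (np.float64(0.6867801462471241), np.int32(2275))Traceback (most recent call last):
  File "<stdin>", line 10, in <module>
  File "h.py", line 31, in fit
    h,a=blob(mask(c["color"],n),proj(c,[*xy,z],ob),win)
        ~~~~^^^^^^^^^^^^^^^^^^^^^^^^^^^^^^^^^^^^^^^^^^^
  File "h.py", line 28, in blob
    i=1+np.argmax(s[1:,4]); cs,_=cv2.findContours((l==i).astype(np.uint8),cv2.RETR_EXTERNAL,cv2.CHAIN_APPROX_NONE)
        ~~~~~~~~~^^^^^^^^^
    return _wrapfunc(a, 'argmax', axis=axis, out=out, **kwds)
    return bound(*args, **kwds)
ValueError: attempt to get argmax of an empty sequence
```

```bash
sed -i 's/(25,33)/(18,33)/; s/\[...,1\]>200/[...,1]>185/' h.py
cat > fit0.py <<'E'
from h import *
import pickle
D=pickle.load(open("w0.pkl","rb")); ON=dict(red="yellow",yellow="blue",blue="red")
P=dict(red=(.6424,.0801),yellow=(.6288,-.1059),white=(.4797,-.0153),blue=(.4847,-.1531)); C=dict(red=(.6374,.0796),yellow=(.6305,-.1051),blue=(.4905,-.157)); tiles=[]
for n in P:
    ob,c=D[n]; im=c["color"].copy()
    u=proj(c,[*C[n],.094],ob).astype(int) if n in C else None
    if u is not None: print(cv2.cvtColor(im,cv2.COLOR_RGB2HSV)[u[1],u[0]])
    try:
        s=fit(c,ob,n,P[n],.014,.038,55); print("stand",n,s[0].round(4),s[1:])
        circ(im,c,ob,s[0],.014,.038,(0,255,0))
        if n in ON:
            t=fit(c,ob,ON[n],C[n],.094,.0105,22); print("  cap",ON[n],t[0].round(4),t[1:])
            circ(im,c,ob,t[0],.094,.0105,(255,255,255)); circ(im,c,ob,t[0],.014,.0175,(255,0,255))
    except ValueError as e: print(n,e)
    u=proj(c,[*P[n],.03],ob).astype(int); k=im[u[1]-60:u[1]+60,u[0]-80:u[0]+80]
    tiles.append(cv2.resize(k,(400,300),interpolation=cv2.INTER_CUBIC))
m=np.vstack([np.hstack(tiles[:2]),np.hstack(tiles[2:])]); cv2.imwrite("pics/fit0.png",m[:,:,::-1])
E
python3 fit0.py
```

```text
[ 24 255 157]
stand red [0.6425 0.0812] (np.float64(0.6867801462471241), np.int32(2282))
  cap yellow [0.6362 0.0804] (np.float64(0.15514567619669356), np.int32(423))
[112 232 113]
stand yellow [ 0.6302 -0.1047] (np.float64(0.2759714614301973), np.int32(2383))
  cap blue [ 0.63   -0.1044] (np.float64(0.5033049002281769), np.int32(335))
stand white [ 0.4807 -0.0152] (np.float64(1.1076206293012922), np.int32(1389))
[  0 255 139]
stand blue [ 0.4881 -0.1527] (np.float64(5.336100056112386), np.int32(653))
  cap red [ 0.491  -0.1554] (np.float64(0.21555572190795083), np.int32(411))
```

View pics/fit0.png

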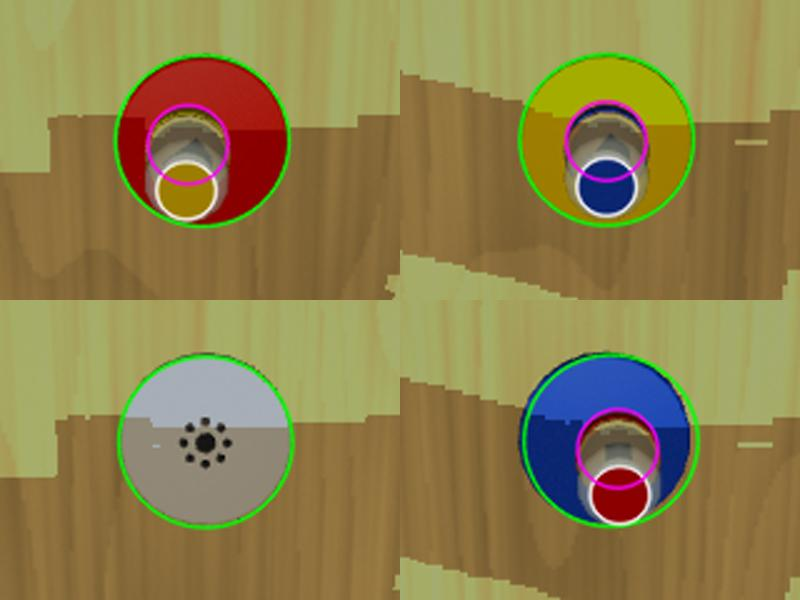

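The overlays fit well on red and yellow. The white pattern's centre agrees with its circle. The blue circle sits about 2 px to the right because the hue band missed the lit part. I'll widen the band, then park the red tube on white.

```bash
sed -i 's/(112,128)/(104,128)/' h.py; python3 fit0.py | grep -i blue
cat >> h.py <<'E'
Q=down(0); ZG=.040
def look(env,xy,name,stand,tube,guess,pic):
    """hover, fit stand and cap, save an overlay crop"""
    env.move_to([*xy,.25],Q); env.dwell(.5); ob=env.observe(); c=env.camera("wrist"); im=c["color"].copy()
    s=fit(c,ob,stand,guess,.014,.038,55); t=fit(c,ob,tube,guess,.094,.0105,26); print(name,"stand",s[0].round(4),round(s[1],2),"cap",t[0].round(4),round(t[1],2),"off mm",((t[0]-s[0])*1e3).round(1))
    circ(im,c,ob,s[0],.014,.038,(0,255,0)); circ(im,c,ob,t[0],.094,.0105,(255,255,255)); circ(im,c,ob,t[0],.014,.0175,(255,0,255))
    u=proj(c,[*guess,.03],ob).astype(int); k=im[max(u[1]-90,0):u[1]+90,u[0]-120:u[0]+120]
    cv2.imwrite(pic,cv2.resize(k,None,fx=2.5,fy=2.5,interpolation=cv2.INTER_CUBIC)[:,:,::-1]); return s[0],t[0]
def st(env,m):
    o=env.observe(); print(m,"t",round(o["time"],1),"pos",o["eef_pos"].round(4),"F",o["wrist_force"].round(2),"w",round(o["grip_width"]*1e3,1))
def pick(env,xy):
    env.open_gripper(); env.move_to([*xy,.17],Q); env.movel([*xy,ZG],.1); st(env,"at"); env.clamp(15); env.dwell(.3); st(env,"held")
    env.movel([*xy,ZG+.03],.05); env.movel([*xy,.165],.12); st(env,"up")
def place(env,xy):
    env.movel([*xy,.165],.15); env.movel([*xy,ZG+.008],.1); env.dwell(.3)
    print("contact",env.movel([*xy,ZG-.0005],.015,force_limit=4)); st(env,"down"); env.open_gripper(); env.dwell(.3); env.movel([*xy,.17],.1); st(env,"off")
E
python3 - <<'E'
from plant import env
from h import *
pick(env,(.491,-.1554))
c=env.camera("scene"); cv2.imwrite("pics/held.png",cv2.resize(c["color"][120:360,80:480],(800,480))[:,:,::-1])
E
```

```text
cap blue [ 0.6302 -0.1044] (np.float64(0.43856767513668493), np.int32(399))
stand blue [ 0.4855 -0.152 ] (np.float64(0.8929241237348026), np.int32(2282))
at t 9.3 pos [ 0.4916 -0.1555  0.0406] F [0.15 0.82 0.55] w 87.1
held t 10.6 pos [ 0.491  -0.1554  0.04  ] F [-0.23  0.6   0.54] w 31.0
up t 12.3 pos [ 0.4904 -0.1552  0.1642] F [ 0.21  0.51 -0.86] w 31.3
```

View pics/held.png

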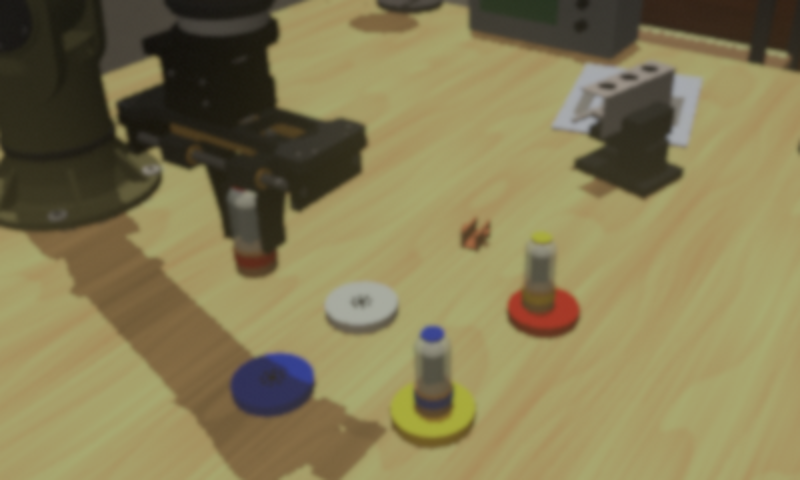

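The red tube hangs upright between the fingers at (245,230) in the crop. The blue stand is now clear at (272,383). Next I place it on white.

Run:
```python
from plant import env
from h import *
place(env,(.4807,-.0152))
look(env,(.4807,-.0152),"white/red","white","red",(.4807,-.0152),"pics/p1.png")
```

```text
contact True
down t 15.6 pos [ 0.4805 -0.0152  0.0399] F [-0.75 -0.18  4.47] w 31.4
off t 18.5 pos [ 0.4802 -0.0153  0.1693] F [-0.23 -0.02 -0.23] w 87.4
white/red stand [ 0.4807 -0.0152] 1.24 cap [ 0.4797 -0.0153] 0.34 off mm [-1.  -0.1]
```

View pics/p1.png

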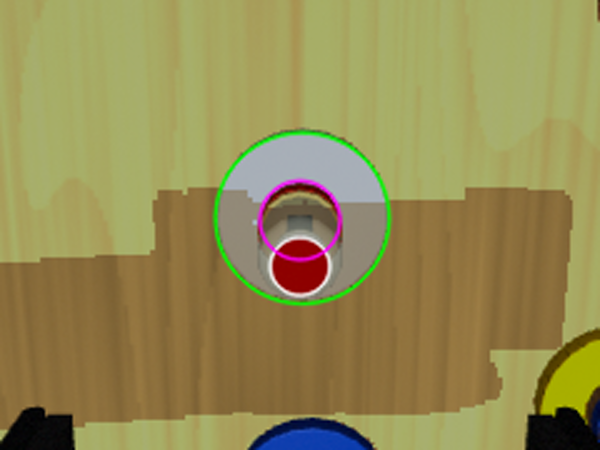

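The red tube is parked upright, about 1 mm off the white centre, and released. The x offset is a small camera bias (+0.8 mm), which I'll correct for. Next, remeasure the empty blue stand and move the blue tube.

Run:
```python
from plant import env
from h import *
b=(.4855,-.152)
env.move_to([*b,.25],Q); env.dwell(.5); ob=env.observe(); c=env.camera("wrist"); s=fit(c,ob,"blue",b,.014,.038,55); print(s)
g=cv2.cvtColor(c["color"],cv2.COLOR_RGB2GRAY); u=proj(c,[*s[0],.014],ob); k=g[int(u[1])-12:int(u[1])+13,int(u[0])-12:int(u[0])+13]
v,x=np.nonzero(k<28); print("pins",len(x),to_plane(c,(int(u[0])-12+x.mean(),int(u[1])-12+v.mean()),.014,ob))
s=s[0]; assert np.hypot(*(s-b))<.002
pick(env,(.6309,-.1044)); place(env,(s[0]+.0008,s[1]))
look(env,s,"blue/blue","blue","blue",s,"pics/p2.png")
```

```text
(array([ 0.48540735, -0.15166915]), np.float64(0.8598675363870132), np.int32(3446))
pins 109 [ 0.48500629 -0.15326091  0.014     ]
at t 23.0 pos [ 0.6315 -0.1046  0.0408] F [-0.13 -0.56 -0.76] w 86.8
held t 24.2 pos [ 0.6309 -0.1044  0.04  ] F [-0.89 -0.48  0.11] w 31.1
up t 25.9 pos [ 0.6303 -0.1042  0.1641] F [-0.25  0.68 -1.19] w 31.1
contact True
down t 29.2 pos [ 0.486  -0.1516  0.0399] F [0.02 0.13 4.73] w 31.2
off t 32.1 pos [ 0.4858 -0.1516  0.1694] F [ 0.04 -0.22 -0.26] w 86.7
blue/blue stand [ 0.4858 -0.1518] 0.85 cap [ 0.4851 -0.1517] 0.3 off mm [-0.7  0.2]
```

View pics/p2.png

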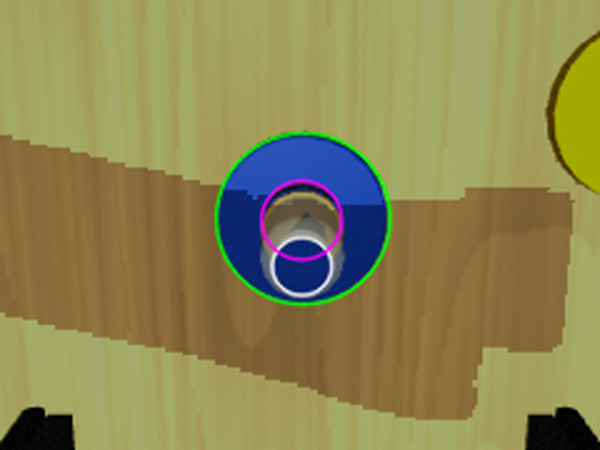

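The blue tube stands upright within about 1–1.5 mm of the middle of the blue stand. The pin pattern gives y 1.6 mm lower than the rim fit, because the side wall is visible, so I'll aim by the pins from here on. Next, yellow tube to the yellow stand.

```bash
cat >> h.py <<'E'
def pins(env,n,b):
    """centre of the pin pattern of an empty stand, from dark pixels against the local brightness"""
    env.move_to([*b,.25],Q); env.dwell(.5); ob=env.observe(); c=env.camera("wrist"); s=fit(c,ob,n,b,.014,.038,55)
    g=c["color"].max(2); u=proj(c,[*b,.014],ob).astype(int); k=g[u[1]-14:u[1]+15,u[0]-14:u[0]+15]
    v,x=np.nonzero(k<.5*np.median(k)); p=to_plane(c,(u[0]-14+x.mean(),u[1]-14+v.mean()),.014,ob)[:2]
    print(n,"rim",s[0].round(4),"pins",p.round(4),len(x)); assert np.hypot(*(s[0]-p))<.0025; return p
E
python3 - <<'E'
from plant import env
from h import *
p=pins(env,"yellow",(.6302,-.1047))
pick(env,(.637,.0804)); place(env,(p[0]+.0008,p[1]))
look(env,p,"yellow/yellow","yellow","yellow",p,"pics/p3.png")
E
```

```text
yellow rim [ 0.6301 -0.1047] pins [ 0.6299 -0.1054] 119
at t 36.8 pos [0.6376 0.0804 0.0408] F [-0.4   0.06 -0.16] w 87.2
held t 38.1 pos [0.637  0.0804 0.04  ] F [-0.43 -0.48 -0.68] w 31.1
up t 39.8 pos [0.6364 0.0805 0.1641] F [-0.78 -0.01 -1.67] w 31.0
contact True
down t 43.3 pos [ 0.6304 -0.1053  0.0399] F [-0.03  0.22  4.44] w 31.6
off t 46.2 pos [ 0.6302 -0.1052  0.1692] F [0.22 0.08 0.  ] w 87.1
yellow/yellow stand [ 0.63   -0.1047] 0.35 cap [ 0.6297 -0.1054] 0.16 off mm [-0.3 -0.7]
```

View pics/p3.png

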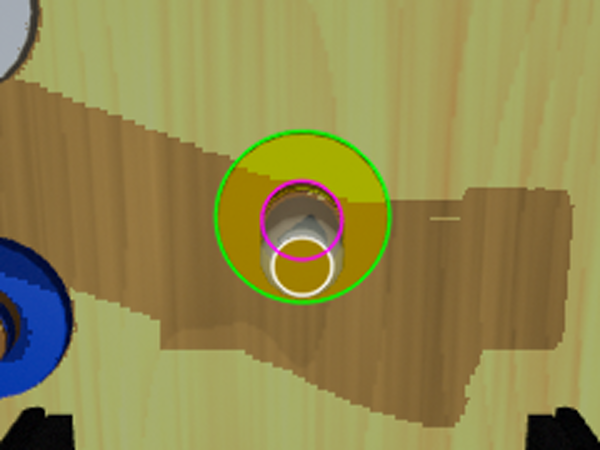

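The yellow tube stands centred on yellow, within 1 mm. Last, the red tube from white to red.

Run:
```python
from plant import env
from h import *
p=pins(env,"red",(.6425,.0805))
pick(env,(.4805,-.0153)); place(env,(p[0]+.0008,p[1]))
look(env,p,"red/red","red","red",p,"pics/p4.png")
env.movel([.5,.2,.3]); st(env,"clear")
c=env.camera("top"); a=c["color"][150:330,240:540]; cv2.imwrite("pics/end_top.png",cv2.resize(a,(800,480),interpolation=cv2.INTER_CUBIC)[:,:,::-1])
c=env.camera("scene"); cv2.imwrite("pics/end_scene.png",cv2.resize(c["color"][180:440,120:480],(800,578),interpolation=cv2.INTER_CUBIC)[:,:,::-1])
```

```text
red rim [0.6427 0.0814] pins [0.6428 0.0801] 110
at t 51.0 pos [ 0.481  -0.0152  0.0405] F [-0.11 -0.28 -0.82] w 87.0
held t 52.2 pos [ 0.4805 -0.0153  0.04  ] F [-0.63  0.05  0.41] w 31.3
up t 53.9 pos [ 0.4799 -0.0153  0.1642] F [ 0.12 -0.28 -1.3 ] w 31.6
contact True
down t 57.5 pos [0.6434 0.0801 0.04  ] F [-0.93  0.89  5.61] w 31.4
off t 60.4 pos [0.6432 0.0801 0.1692] F [-0.16  0.31  0.3 ] w 87.1
red/red stand [0.6426 0.0811] 0.65 cap [0.6427 0.08  ] 0.22 off mm [ 0.1 -1.1]
clear t 62.8 pos [0.5004 0.1992 0.2999] F [ 0.94 -0.78  0.31] w 87.2
```

View pics/end_top.png

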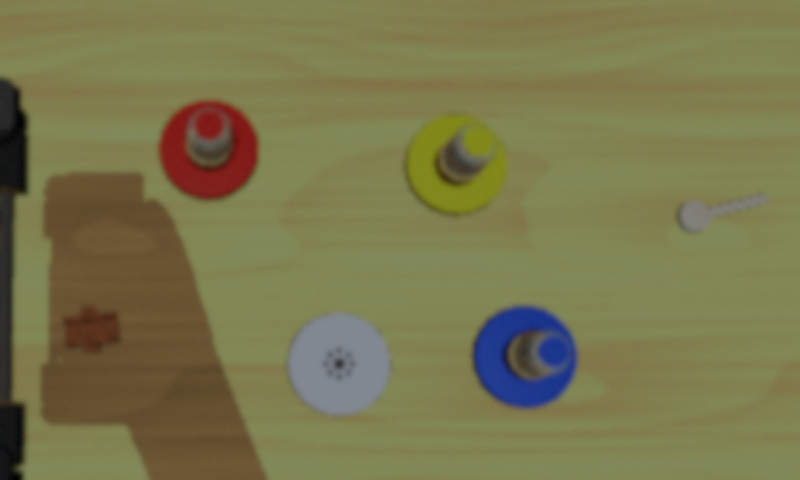

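View pics/end_scene.png

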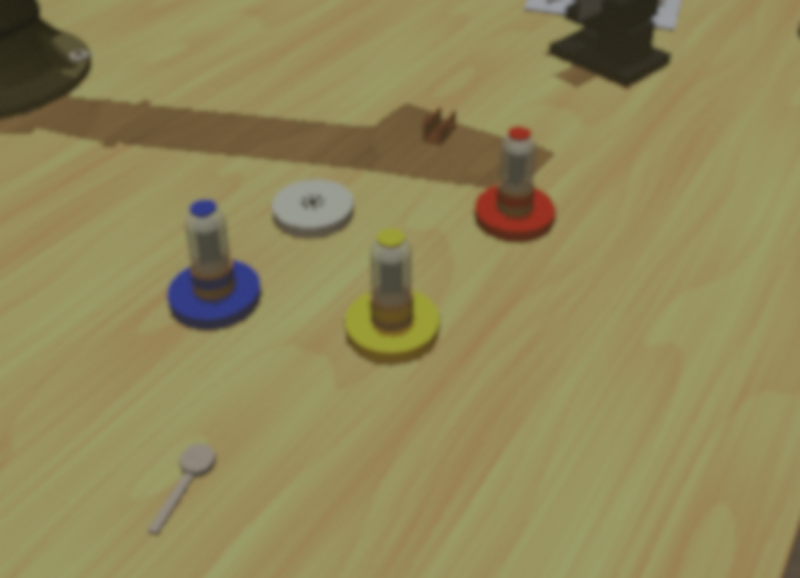

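In both end views each tube stands upright on its own colour: red cap at (210,125), yellow at (479,138) and blue at (553,350) in the top crop. The white stand is empty, and the clip and pointer have not moved. I'm handing in.

```bash
python3 -c "
from plant import env
env.close_job()"
```

```text
the job is handed in; nothing more can be done
```

The job is handed in at about 63 s of robot time, with every tube upright on the stand of its own colour. I parked the red tube on the white stand and let go of it there. Then I moved blue to blue, yellow to yellow, and red from white to red. The gripper is open and clear of everything.

**Placement:** Against the pin patterns, the wrist camera put the red and yellow tubes within about 0.2 mm of the middle and the blue tube within about 1.6 mm. Camera calibration is only good to about 2 mm.

**Disagreement:** The stand-rim fits differed from the pin centres by 0.7–1.6 mm in y, because the rim fit picked up part of the stand's side wall. I placed blue by its rim fit, and red and yellow by their pins. I left blue as it was.

**Other checks:** The end views show the white stand empty. By eye the copper clip and chrome pointer are where they started. The force readings I took stayed under 6 N.

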